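Check a headlight lens in the test lamp's beam

ROBOT

A 7-joint arm with a two-finger parallel gripper is mounted at the origin on the work surface. World frame = base frame: x ahead of the robot, y to its left, z up, the work surface at z = 0. Lengths are in mm, angles in rad, forces in N, time in s.
With the tool pointing down it reaches from about 425 to 875 mm from the base axis. Payload 4.7 kg.
Tool frame: the origin (TCP) lies midway between the tips of the shut fingers; the grasp point (between the pads) lies 19 mm behind it; z points along the fingers, y is the direction in which the jaws open and shut (so a half turn about z gives the same grasp; the last joint's range is limited). The gripper opens to 85 mm and grips with 20 to 120 N. Pads are 22 mm wide; open, the fingers measure 114 mm over their backs; the gripper's body (76 mm by 85 mm) begins 54 mm behind the grasp point. The pads swing forward as they close: fully open they stand 13 mm farther back than shut.
Start: joints at [-1.161, 0.321, -0.07, 1.45, 0.023, 1.371, -0.057], TCP at [250.633, 599.756, 231.349] pointing down, gripper open.
Joint ranges: [-2.86, 2.86], [-0.3, 2.09], [-1.38, 1.24], [0.06, 2.45], [-1.56, 4.7], [0.09, 2.05], [-2.69, 2.69]. Speed limits (rad/s): [2.57, 2.57, 3.14, 3.14, 3.14, 3.14, 3.14].

INTERFACE

Orientations are given as a rotation vector (axis times angle).
In Python, from rig import ctrl, viewer, job gives the robot as it stands.
- The arm moves only by the tool carry_out, never from a script. Its argument "commands" is text: rows parted by semicolons, each of 4 numbers parted by spaces: the shift along the tool's x, y, z in m, then the turn about the tool's z in degrees. In form: dx dy dz spin; .... A call has exactly 10 rows; each row shifts and turns the commanded pose from where the row before left it, along the tool's axes as they then stand; what a row does not reach is not made up. A row lasts 1/8 s, in which the tool goes at most 62.5 mm and 10.7 degrees, less where a joint would pass 70% of its speed; a pose out of reach is approached as far as the arm can. A call with a gripper value outside its range is refused whole. "gripper" is the opening, from 0 (shut) to 1 (fully open), set as the call begins (left out, the last holds). The fingers move at their own pace and stop on an object; "squeeze" is the grip in N (left out, the last holds). Time passes only in rows, so rows that do not move let the fingers close, or fill a call up. It gives the time, the measured TCP pose, the force and the opening at its end, in the units of the state.
- ctrl.state(): the state, without advancing time (a new reading comes with each control period).
- viewer.get_image(name): name is "side" or "top"; returns the picture (400x640x3 uint8, red, green, blue); there is no depth.
- viewer.calibration(name): a dict with "camera_matrix" (3x3 intrinsics, pixels), "R" (3x3) and "t" (3): a world point X has camera coordinates R X + t. Camera axes: x right, y down, z forward; pixel columns grow to the right and rows downward; lengths in mm; the calibration is good to about 2 mm. A picture is of the moment at which its call begins. calibration takes no time and is no camera call.
- job.job_done(): hands the job in, once; it reports no verdict.
The state is a dict: "clock": time; "qpos": joint angles; "joint_velocities": joint speeds; "tau": joint torques, N m; "tcp_pos": TCP position; "orientation": TCP orientation; "wrist_force": force on the tool from outside, world axes, zero at the start; "wrist_torque": the same for the moment, N m; "width": finger opening in mm.
Only numpy, scipy, OpenCV 4.12 (cv2) and the standard library are available. Lean on these libraries where they do the work, as an engineer would, in place of code of your own. Each camera call takes 0.05 s, during which the arm holds its last target.

TASK

Turn the dimmer knob of the bench test lamp clockwise all the way to its stop, so that the lamp shines at full brightness. Then take the clear headlight lens out of the parts tray by its two frosted side faces, without the gripper ever touching its clear front or back face, and hold it upright in the light path, about midway between lamp and screen, clear faces square to the beam and the beam passing through the middle of the lens. Finish while holding the lens still there, in the gripper alone, and leave the other lenses, the brake rotor and the grease pot where they are.

Things in the scene. Friction and masses are not known exactly. Their poses are not given: they have to be found in the camera images.
- dimmer_grip (a point): Black dimmer knob on the lamp stand's driver box: an upright bar 42 mm long, 14 mm thick, 32 mm high on a round skirt 44 mm across. The point is on its vertical axis, 71 mm above the bench, 7 mm below the bar's top. The frame turns with the knob: x along the bar (white mark at the -x end), z up; pinch it along y. The lamp head begins 97 mm from the axis.
- dimmer (a joint): Turn of the dimmer knob in rad: 0 is off (fully anticlockwise), growing clockwise as seen from above; 4.71 is the end stop, full brightness. It starts part way (2.4 to 3.9) and stays where it is left; light friction (0.03 N m). More than one grip may be needed.
- beam_mid (a point): Middle of the light path: a point in free air 130 mm above the bench, on the line from the lamp's small bright aperture to the light spot at the black cross on the white screen. y runs level along the beam towards the lamp, z is up, x level across the beam. The lamp's front is 95 mm along +y, the screen 97 mm along -y. The beam is 16 mm across.
- lamp_stand: Lamp stand, fixed to the bench: aluminium base 80 mm wide (x), 20 mm high; lamp head 66 mm across, top 167 mm above the bench; screen 140 mm wide, top 192 mm; low grey driver box 34 mm high with the knob, its axis at x -130, y +130 mm. Origin on the bench straight below the beam's middle, same axes. Nothing stands between lamp and screen above the base.
- clear_lens_center (a point): Centre of the colourless headlight lens: an upright block 20 mm thick (x), 40 mm wide (y), 50 mm high (z), about 45 g. The +x (ribbed) and -x faces are clear: never touch them. The narrow side faces at +y and -y (20 by 50 mm) are frosted white: grip these. Top and bottom edges are frosted too. Light passes along x, either way round. It starts upright in a tray pocket, centre 29 mm above the bench.
- clear_lens_window: The transparent inside of the clear lens, 34 by 44 mm, showing as its front and back faces (never to be touched). Same axes as the lens; origin at the centre of the lens's underside.
- tray: Grey plastic parts tray, fixed on the bench: 196 mm (x) by 84 mm (y), only 10 mm high; origin at the centre of its underside. Pockets 6 mm deep at x = -60, 0 and +60 mm hold one lens each, with 2 mm of play all round, the lenses' axes along the tray's; each lens stands 44 mm proud of the tray. Which lens is in which pocket varies.
- red_lens_center (a point): Centre of the red tail-light lens, same shape and size as the clear lens, in another pocket of the tray. Leave it.
- amber_lens_center (a point): Centre of the amber lens, same shape and size as the clear lens, in another pocket of the tray. Leave it.
- rotor: Steel brake rotor with a black centre, 140 mm diameter, 2 mm thick, lying flat on the bench to the right of the tray; origin at the centre of its underside. Leave it.
- grease_pot: White jar with a black cap, 60 mm diameter, 115 mm high, standing on the bench beyond the tray; origin at the centre of its underside. Leave it.
There are look-alikes about, which are no part of the job. Of the things like the part that bears clear_lens_center, leave any that is blue or green; of the rest the smaller one is meant.

How it is judged (in metres and radians):
On the way, in this order (a step that is already met when the one before it is completed fails the run):
1. the dimmer is turned fully clockwise to its stop (value of joint dimmer above 4.6 rad), for 0.2 s.
2. the clear lens is lifted out of the tray in the gripper (height (world z) of clear_lens_center above 0.09 m and contact force between clear_lens and the fingers above 1 N), for 0.2 s.
At the end, for the whole second after the job is handed in: Dimmer above 4.6 rad. The gripper still holds the clear lens: centre within 9 mm sideways and 12 mm in height of the beam axis, within 40 mm of its midpoint along the beam, x axis within 0.2 rad of the beam, upright within 0.2 rad, at rest, not touching the lamp stand (value of joint dimmer above 4.6 rad and x of clear_lens_center in the frame of beam_mid between -0.009 and 0.009 m and y of clear_lens_center in the frame of beam_mid between -0.04 and 0.04 m and z of clear_lens_center in the frame of beam_mid between -0.012 and 0.012 m and angle between the x axis of clear_lens_center and the y axis of beam_mid, either way round below 0.2 rad and angle between clear_lens_center's own z axis and vertical below 0.2 rad and contact force between clear_lens and the fingers above 1 N and contact force between clear_lens and lamp_stand below 0.1 N and linear speed of clear_lens below 0.02 m/s); the arm keeps its last pose, push and grip.
It fails at once if the gripper or arm touches a clear face of the clear lens (contact force between clear_lens_window and the fingers above 0.5 N or contact force between clear_lens_window and the arm above 0.5 N).
It fails at once if another lens, the rotor or the grease pot is moved by more than 15 mm (distance of any of red_lens_center, amber_lens_center, rotor, grease_pot from where it was at the start of the episode above 0.015 m).
It also fails if it takes over 72 s, if anything falls off the work surface, if the arm or the gripper's body presses on something with over 40 N, if the wrist force passes 120 N, or if a joint passes its speed limit or range.

## Working session

There is one attempt and no reset: what is moved stays moved. The work goes in short steps, Python scripts to look and compute and a tool call to move; the robot and the scene stay as the last step left them, time stands still between calls to the robot, and variables do not carry over. Pictures are saved under pics/ and viewed, and the job is handed in when it is done.

Besides the shell and the picture viewer there is one more tool, called after ">>>" by a JSON object that holds its "name" and its "arguments". carry_out: Moves the arm, as the interface text tells. Its arguments: {"type":"object","properties":{"commands":{"type":"string"},"gripper":{"type":"number"},"squeeze":{"type":"number"}},"required":["commands"]}

```bash
mkdir -p pics; ls
python3 - <<'E'
from rig import ctrl, viewer, job
import cv2
for n in ("side","top"):
    im=viewer.get_image(n); cv2.imwrite(f"pics/{n}0.png",im[:,:,::-1])
    c=viewer.calibration(n); print(n,c)
print(ctrl.state())
E
```

```text
pics
side {'camera_matrix': array([[431.20274401,   0.        , 320.15623103],
       [  0.        , 431.20274401, 199.4523365 ],
       [  0.        ,   0.        ,   1.        ]]), 'R': array([[ 0.84462718, -0.53525881,  0.01014556],
       [-0.39392305, -0.63421238, -0.66528136],
       [ 0.36253215,  0.55791815, -0.74652379]]), 't': array([-485.13499128,  265.21043757, 1184.18045133])}
top {'camera_matrix': array([[417.5145644 ,   0.        , 317.46624462],
       [  0.        , 417.5145644 , 198.99209366],
       [  0.        ,   0.        ,   1.        ]]), 'R': array([[ 0.01691993, -0.99972847,  0.01602189],
       [-0.99005897, -0.01898978, -0.13936506],
       [ 0.13963148, -0.01350457, -0.99011145]]), 't': array([ -78.67896537,  529.9210539 , 1148.43639858])}
{'clock': 0.1, 'qpos': array([-1.16093241,  0.32174316, -0.07007225,  1.45156339,  0.0225839 ,
        1.37079725, -0.0568634 ]), 'joint_velocities': array([-0.00080319, -0.00260471,  0.00053089, -0.0046424 , -0.00146493,
       -0.00067074, -0.00068472]), 'tau': array([-2.73894157e-04, -4.94879901e+01, -3.84358848e-01, -3.15209126e+01,
        1.28630231e-02,  7.47125043e-03,  2.03092348e-06]), 'tcp_pos': array([250.44261318, 599.28960202, 230.33126434]), 'orientation': array([-6.17487886e-01, -3.08004596e+00,  2.67836727e-03]), 'wrist_force': array([ 0.21048434, -0.3118646 , -0.09597612]), 'wrist_torque': array([-0.02698693, -0.01820204, -0.0024535 ]), 'width': 85.08524895107722}
```

View pics/side0.png

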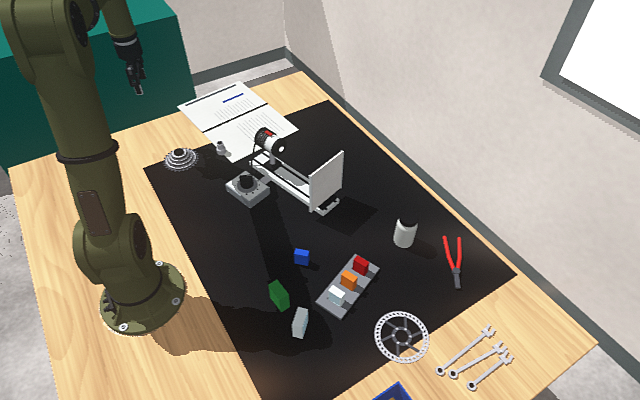

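View pics/top0.png

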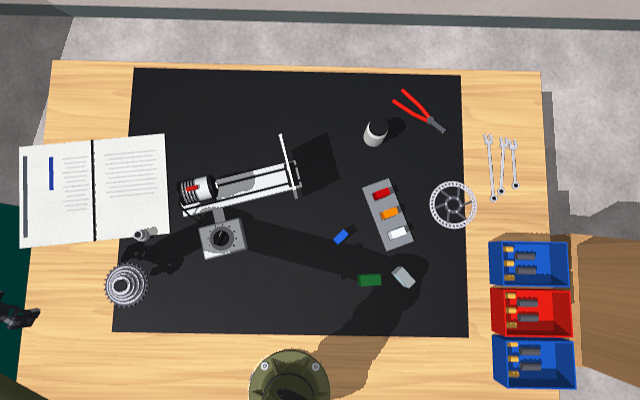

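Run:
```python
import cv2, numpy as np
t=cv2.imread("pics/top0.png"); s=cv2.imread("pics/side0.png")
a=cv2.resize(t[165:300,330:430],None,fx=4,fy=4,interpolation=cv2.INTER_CUBIC)
b=cv2.resize(s[245:345,260:390],None,fx=3,fy=3,interpolation=cv2.INTER_CUBIC)
c=np.zeros((540,800,3),np.uint8); c[:540,:400]=a; c[:300,405:795]=b; cv2.imwrite("pics/c1.png",c)
a=cv2.resize(t[125:265,170:310],None,fx=3,fy=3,interpolation=cv2.INTER_CUBIC)
b=cv2.resize(s[120:220,220:350],None,fx=2.9,fy=2.9,interpolation=cv2.INTER_CUBIC)
c=np.zeros((420,800,3),np.uint8); c[:420,:420]=a; c[:b.shape[0],422:422+b.shape[1]]=b; cv2.imwrite("pics/c2.png",c)
```

```text
(no output)
```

View pics/c1.png

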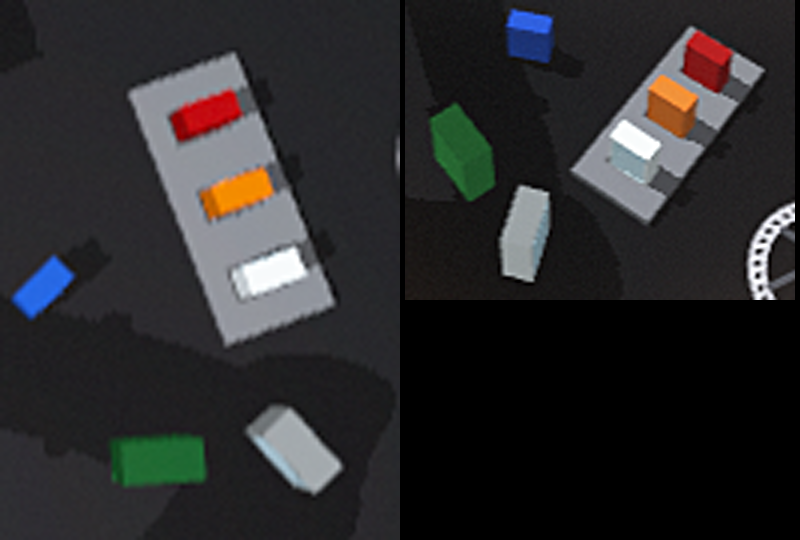

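View pics/c2.png

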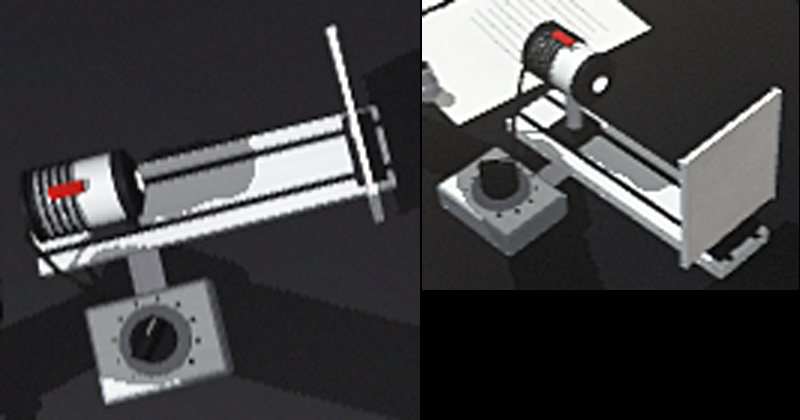

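Run:
```python
import cv2, numpy as np
t=cv2.imread("pics/top0.png"); s=cv2.imread("pics/side0.png")
def crop(im,x0,y0,w,h,f,n):
    a=cv2.resize(im[y0:y0+h,x0:x0+w],None,fx=f,fy=f,interpolation=cv2.INTER_CUBIC)
    for x in range(x0,x0+w,10): cv2.putText(a,str(x),((x-x0)*f,8),0,.3,(0,255,255),1); cv2.line(a,((x-x0)*f,10),((x-x0)*f,14),(0,255,255),1)
    for y in range(y0,y0+h,10): cv2.putText(a,str(y),(0,(y-y0)*f+4),0,.3,(0,255,255),1)
    cv2.imwrite("pics/"+n,a)
crop(t,170,125,135,95,6-0,"c3.png")
crop(t,195,205,60,60,9,"c4.png")
crop(s,220,115,130,100,6,"c5.png")
```

```text
(no output)
```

View pics/c3.png

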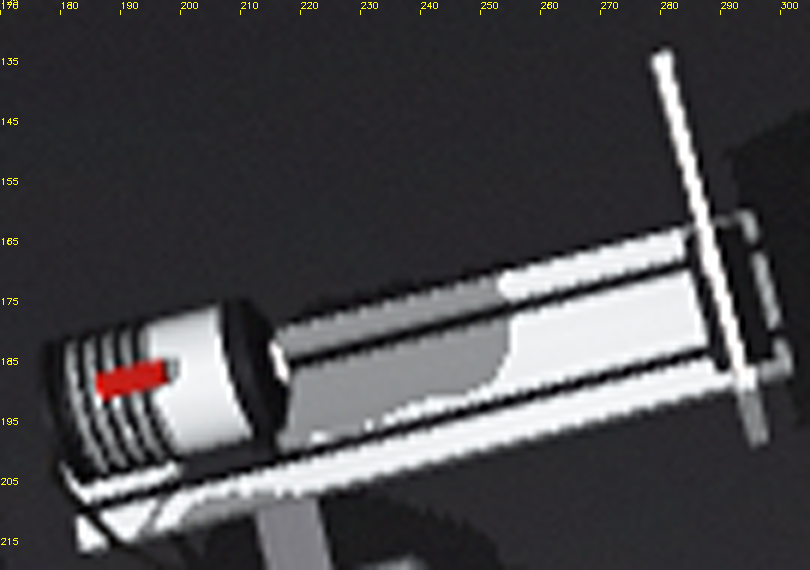

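View pics/c4.png

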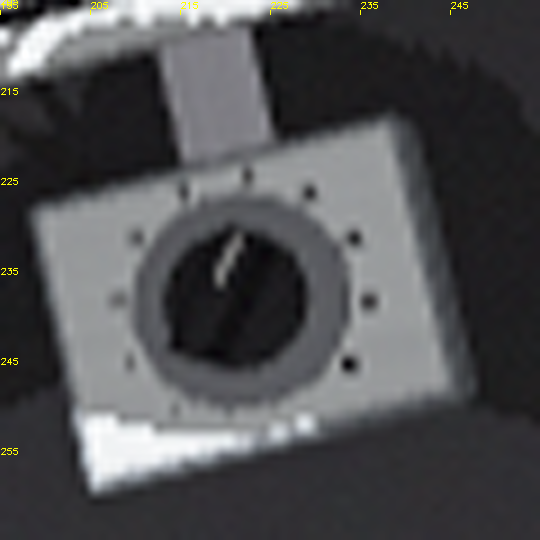

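View pics/c5.png

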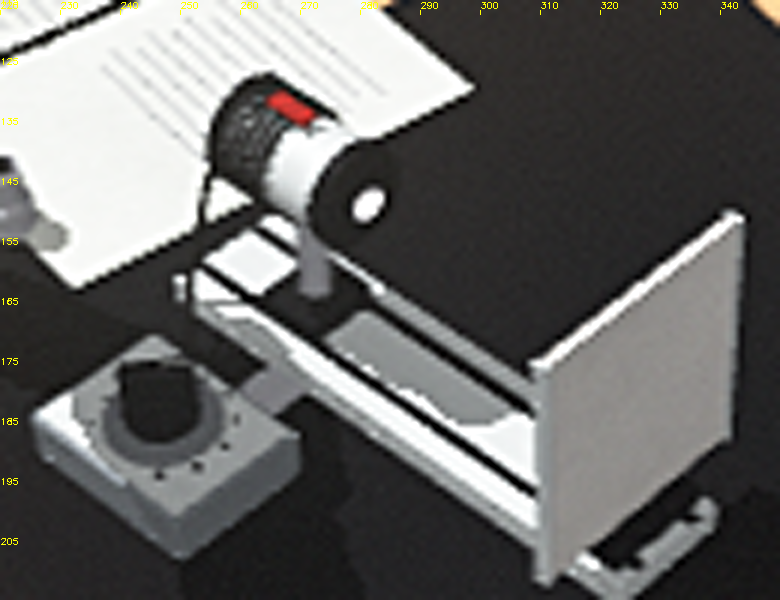

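```bash
cat > h.py <<'E'
import numpy as np, cv2
from scipy.spatial.transform import Rotation as Ro
from rig import ctrl, viewer, job
C={n:viewer.calibration(n) for n in("side","top")}
def ray(n,uv):
    c=C[n]; d=c["R"].T@np.linalg.solve(c["camera_matrix"],[uv[0],uv[1],1]); o=-c["R"].T@c["t"]; return o,d
def onz(n,uv,z):
    o,d=ray(n,uv); return o+d*(z-o[2])/d[2]
def tri(a,b):
    A=np.zeros((3,3));B=np.zeros(3)
    for n,uv in(("side",a),("top",b)):
        o,d=ray(n,uv); d=d/np.linalg.norm(d); P=np.eye(3)-np.outer(d,d); A+=P;B+=P@o
    return np.linalg.solve(A,B)
def proj(n,X):
    c=C[n]; p=c["camera_matrix"]@(c["R"]@np.array(X)+c["t"]); return p[:2]/p[2]
def pose():
    s=ctrl.state(); R=Ro.from_rotvec(s["orientation"]).as_matrix(); return s,R
E
python3 - <<'E'
from h import *
np.set_printoptions(precision=1,suppress=True)
s,R=pose(); print(R)
# mark
print("mark",onz("top",(221.5,230.5),78),onz("top",(219.2,236.5),78))
t=cv2.imread("pics/top0.png"); sd=cv2.imread("pics/side0.png")
# skirt center
print("skirt",onz("top",(221.7,238.2),42), onz("side",(246.3,182.5),44))
print("aperture side",onz("side",(279.5,149),130),"tri",tri((279.5,149),(216,184)), onz("top",(216,184),130))
print("base corners z20:",[onz("top",p,20) for p in((214.5,180.5),(283.5,163.5),(183,216),(292,188.5))])
print("screen top",onz("top",(279.5,134.5),192),onz("top",(295,197),100), "side",onz("side",(341,150),192),onz("side",(308.5,175),192))
# tray
hsv=cv2.cvtColor(t,cv2.COLOR_BGR2HSV)
roi=np.zeros(t.shape[:2],np.uint8); roi[170:260,350:420]=1
m=((hsv[...,2]>90)).astype(np.uint8)*roi
c=max(cv2.findContours(m,0,2)[0],key=cv2.contourArea)
r=cv2.minAreaRect(c); b=cv2.boxPoints(r); print(b)
B=np.array([onz("top",p,10) for p in b]); print(B,B.mean(0)); print([np.linalg.norm(B[i]-B[i-1]) for i in range(4)])
m=((hsv[...,2]>215)&(hsv[...,1]<40)).astype(np.uint8)*roi
c=max(cv2.findContours(m,0,2)[0],key=cv2.contourArea)
r=cv2.minAreaRect(c); b=cv2.boxPoints(r); print(r,b)
B=np.array([onz("top",p,54) for p in b]); print(B,B.mean(0)); print([np.linalg.norm(B[i]-B[i-1]) for i in range(4)])
E
```

```text
[[-0.9  0.4 -0. ]
 [ 0.4  0.9 -0. ]
 [-0.  -0.  -1. ]]
mark [434.5 189.6  78. ] [418.3 194.9  78. ]
skirt [415.3 195.7  42. ] [415.  201.9  44. ]
aperture side [544.5 201.3 130. ] tri [548.8 200.4 129.7] [552.8 198.7 130. ]
base corners z20: [array([582. , 229.2,  20. ]), array([636.3,  31.4,  20. ]), array([477.4, 313.4,  20. ]), array([563. ,   4.8,  20. ])]
screen top [671.7  31.4 192. ] [526.7  -7.7 100. ] side [669.8  36.5 192. ] [530.9  -2.8 192. ]
[[361.3 187.4]
 [388.7 176.8]
 [413.4 240.7]
 [386.  251.3]]
[[ 571.7 -197.    10. ]
 [ 605.  -277.7   10. ]
 [ 419.3 -347.7   10. ]
 [ 387.6 -268.4   10. ]] [ 495.9 -272.7   10. ]
[np.float64(197.4551104496033), np.float64(87.25196262580745), np.float64(198.4078284393019), np.float64(85.46151457842352)]
((397.869873046875, 232.4862823486328), (7.607674598693848, 14.396061897277832), 69.44395446777344) [[389.8 231.5]
 [403.3 226.4]
 [405.9 233.5]
 [392.5 238.6]]
[[ 441.7 -271.4   54. ]
 [ 456.5 -309.2   54. ]
 [ 436.8 -316.4   54. ]
 [ 422.1 -278.7   54. ]] [ 439.3 -293.9   54. ]
[np.float64(20.912009029922086), np.float64(40.526040470757955), np.float64(20.95992770974713), np.float64(40.43293226193109)]
```

Run:
```python
from h import *
t=cv2.imread("pics/top0.png"); s=cv2.imread("pics/side0.png")
out=[]
for n,im,(x0,y0) in(("top",t,(200,215)),("side",s,(225,160))):
    f=10;a=cv2.resize(im[y0:y0+45,x0:x0+40],None,fx=f,fy=f,interpolation=cv2.INTER_CUBIC)
    a=np.clip(a.astype(float)*2.2,0,255).astype(np.uint8); b=a.copy()
    c=np.array([415,197.5]);th=np.radians(-18);u=np.array([np.cos(th),np.sin(th)]);v=np.array([-u[1],u[0]])
    pts=[proj(n,[*(c+i*21*u+j*7*v),78]) for i,j in((-1,-1),(1,-1),(1,1),(-1,1))]
    P=((np.array(pts)-[x0,y0]+.5)*f).astype(int)
    cv2.polylines(b,[P],True,(0,255,255),1); out+= [b]
cv2.imwrite("pics/c6.png",np.hstack(out))
```

```text
(no output)
```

View pics/c6.png

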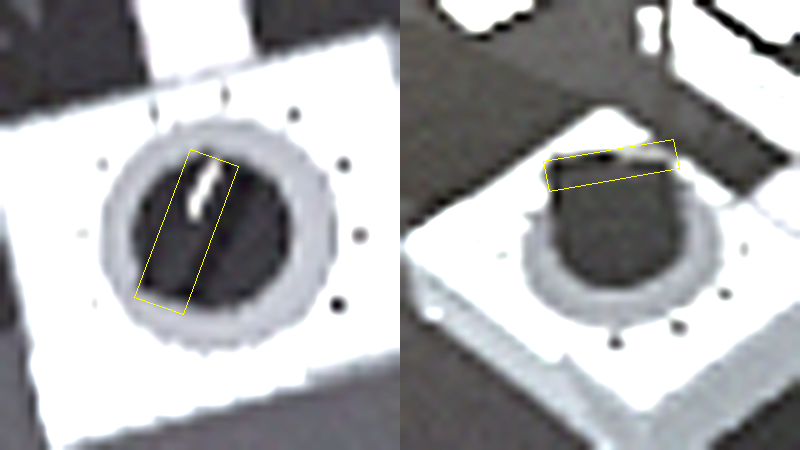

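>>> {"name": "carry_out", "arguments": {"commands": "-0.0307 -0.0308 0 0; -0.0307 -0.0308 0 0; -0.0307 -0.0308 0 0; -0.0307 -0.0308 0 0; -0.0307 -0.0308 0 0; -0.0307 -0.0308 0 0; -0.0307 -0.0308 0 0; -0.0307 -0.0308 0 0; -0.0307 -0.0308 0 0; -0.0307 -0.0308 0 0", "gripper": 0.6}}

```text
clock: 1.35
tcp_pos: [415.3, 195.7, 231.1]
orientation: [-0.618, -3.08, 0.0]
wrist_force: [1.2, 0.5, 0.9]
width: 51.4
```

```bash
cat > st.py <<'E'
import sys
from h import *
np.set_printoptions(precision=3,suppress=True)
s,R=pose(); print(s["clock"],s["tcp_pos"],"q",s["qpos"],"F",s["wrist_force"],s["wrist_torque"],"w",s["width"])
print("yaw of tool y",np.degrees(np.arctan2(R[1,1],R[0,1])),"z",R[:,2])
if len(sys.argv)>3: print("shift tool mm",R.T@(np.array([float(a) for a in sys.argv[1:4]])-s["tcp_pos"]))
E
python3 st.py 415 196.5 52
```

```text
1.35 [415.344 195.69  231.074] q [-0.754 -0.096  0.241  1.908  0.024  1.327  0.655] F [1.163 0.493 0.897] [ 0.037 -0.072  0.016] w 51.35957303324462
yaw of tool y 67.32200200398758 z [-0.  0. -1.]
shift tool mm [  0.6     0.626 179.074]
```

>>> {"name": "carry_out", "arguments": {"commands": "0 0 0.02 -2.7; 0 0 0.022 0; 0 0 0.022 0; 0 0 0.022 0; 0 0 0.022 0; 0 0 0.022 0; 0 0 0.022 0; 0 0 0.015 0; 0 0 0.012 0; 0 0 0 0"}}

```text
clock: 2.6
tcp_pos: [414.7, 196.9, 51.7]
orientation: [-0.545, -3.093, 0.002]
wrist_force: [0.3, -0.7, -0.5]
width: 51.3
```

```bash
python3 st.py 415 196.5 52
python3 - <<'E'
from h import *
out=[]
for n,(x0,y0) in(("top",(180,190)),("side",(205,120))):
    im=viewer.get_image(n)[:,:,::-1]
    out.append(cv2.resize(im[y0:y0+90,x0:x0+80],None,fx=5,fy=5,interpolation=cv2.INTER_CUBIC))
cv2.imwrite("pics/c7.png",np.clip(np.hstack(out)*1.5,0,255).astype(np.uint8))
E
```

```text
2.6 [414.691 196.926  51.667] q [-0.746  0.092  0.255  2.116 -0.029  0.938  0.747] F [ 0.346 -0.673 -0.539] [0.034 0.017 0.047] w 51.276378576594404
yaw of tool y 70.02418994011444 z [-0.001 -0.001 -1.   ]
shift tool mm [-0.435 -0.295 -0.333]
```

View pics/c7.png

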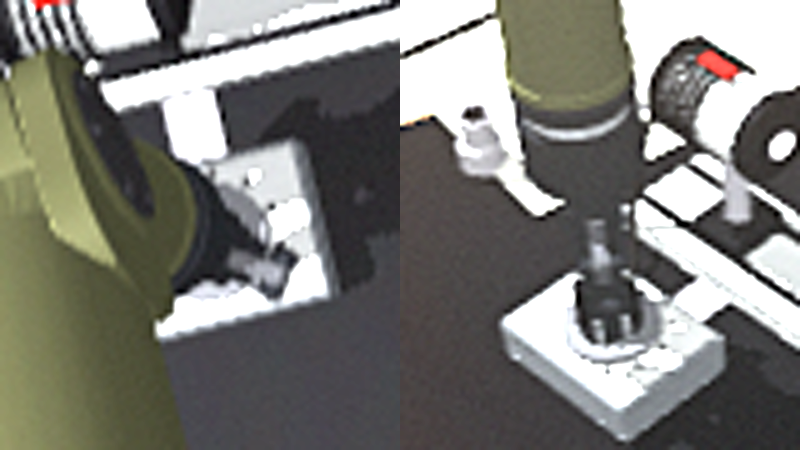

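The fingers straddle the knob (side view, near pixel (246,182)) with no contact force. Now I'll close them.

>>> {"name": "carry_out", "arguments": {"commands": "0 0 0 0; 0 0 0 0; 0 0 0 0; 0 0 0 0; 0 0 0 0; 0 0 0 0; 0 0 0 0; 0 0 0 0; 0 0 0 0; 0 0 0 0", "gripper": 0, "squeeze": 40}}

```text
clock: 3.95
tcp_pos: [415.8, 198.9, 53.2]
orientation: [0.544, 3.093, 0.004]
wrist_force: [-0.3, 5.3, 2.2]
width: 13.3
```

```bash
python3 st.py 415 196.5 52
```

```text
3.95 [415.831 198.865  53.171] q [-0.747  0.091  0.255  2.114 -0.03   0.937  0.747] F [-0.253  5.271  2.158] [ 1.021 -0.033 -0.038] w 13.347985582669953
yaw of tool y 70.0623779533698 z [ 0.002  0.003 -1.   ]
shift tool mm [-0.024 -2.51   1.163]
```

>>> {"name": "carry_out", "arguments": {"commands": "0 0.0025 0 0; 0 0 0 4; 0 0 0 8; 0 0 0 8; 0 0 0 8; 0 0 0 8; 0 0 0 8; 0 0 0 8; 0 0 0 8; 0 0 0 0"}}

```text
clock: 5.2
tcp_pos: [414.9, 198.3, 53.1]
orientation: [-2.02, -2.405, 0.006]
wrist_force: [-5.6, -2.0, 12.4]
width: 12.9
```

```bash
python3 st.py 415 199 52
```

```text
5.2 [414.942 198.306  53.111] q [-0.804  0.094  0.314  2.113 -0.035  0.944 -0.298] F [-5.642 -2.028 12.45 ] [-0.547  1.275 -0.021] w 12.908415011065951
yaw of tool y 9.931838558125094 z [-0.003 -0.002 -1.   ]
shift tool mm [0.675 0.18  1.109]
```

>>> {"name": "carry_out", "arguments": {"commands": "0 0 0 4; 0 0 0 4; 0 0 0 4; 0 0 0 4; 0 0 0 4; 0 0 0 4; 0 0 0 4; 0 0 0 4; 0 0 0 4; 0 0 0 0"}}

```text
clock: 6.45
tcp_pos: [414.3, 198.5, 53.1]
orientation: [-2.664, -1.664, 0.008]
wrist_force: [-7.7, -2.7, 13.5]
width: 13.0
```

```bash
python3 st.py 415 199 52
```

```text
6.45 [414.253 198.465  53.095] q [-0.838  0.094  0.349  2.114 -0.04   0.945 -0.922] F [-7.747 -2.703 13.52 ] [-0.352  1.674 -0.013] w 13.0241768360612
yaw of tool y -26.02775819061455 z [-0.005 -0.002 -1.   ]
shift tool mm [0.813 0.44  1.09 ]
```

>>> {"name": "carry_out", "arguments": {"commands": "0 -0.002 0 3; 0 0 0 3; 0 0 0 3; 0 0 0 3; 0 0 0 3; 0 0 0 3; 0 0 0 0; 0 0 0 0; 0 0 0 0; 0 0 0 0"}}

```text
clock: 7.7
tcp_pos: [414.3, 198.8, 53.4]
orientation: [2.872, 1.254, -0.002]
wrist_force: [-3.1, -5.4, 12.7]
width: 13.2
```

```bash
python3 st.py 415 199 52
```

```text
7.7 [414.344 198.841  53.409] q [-0.858  0.091  0.362  2.116 -0.031  0.942 -1.227] F [-3.068 -5.444 12.706] [-1.104  0.562  5.392] w 13.232634239956175
yaw of tool y -42.818598912868524 z [ 0.002 -0.007 -1.   ]
shift tool mm [0.569 0.364 1.408]
```

>>> {"name": "carry_out", "arguments": {"commands": "0 0 0 -1.2; 0 0 0 0; 0 0 0 0; 0 0 0 0; 0 0 0 0; 0 0 0 0; 0 0 0 0; 0 0 0 0; 0 0 0 0; 0 0 0 0", "gripper": 0.6}}

```text
clock: 8.95
tcp_pos: [414.2, 200.5, 52.3]
orientation: [-2.879, -1.258, -0.0]
wrist_force: [-0.3, 0.2, 0.3]
width: 51.6
```

>>> {"name": "carry_out", "arguments": {"commands": "0 0 -0.015 0; 0 0 -0.022 0; 0 0 -0.022 0; 0 0 -0.022 0; 0 0 -0.022 0; 0 0 -0.022 0; 0 0 -0.022 0; 0 0 -0.022 0; 0 0 -0.01 0; 0 0 0 0", "gripper": 1}}

```text
clock: 10.2
tcp_pos: [414.6, 200.6, 232.2]
orientation: [-2.878, -1.258, -0.003]
wrist_force: [0.4, -0.7, -0.4]
width: 85.4
```

```bash
python3 st.py 439.5 -294 230
```

```text
10.2 [414.553 200.567 232.172] q [-0.876 -0.103  0.346  1.908  0.036  1.328 -1.287] F [ 0.357 -0.731 -0.387] [-0.037 -0.004 -0.029] w 85.43146197568326
yaw of tool y -42.78225320697202 z [ 0.001  0.001 -1.   ]
shift tool mm [-346.042  354.226    1.646]
```

>>> {"name": "carry_out", "arguments": {"commands": "-0.0279 0.0436 0 0; -0.0279 0.0436 0 0; -0.0279 0.0436 0 0; -0.0279 0.0436 0 0; -0.0279 0.0436 0 0; -0.0413 0.0272 0 0; -0.0413 0.0272 0 0; -0.0413 0.0272 0 0; -0.0413 0.0272 0 0; -0.0413 0.0272 0 0"}}

```text
clock: 11.45
tcp_pos: [438.2, -295.0, 230.6]
orientation: [-2.877, -1.259, 0.0]
wrist_force: [1.4, 1.0, 0.8]
width: 85.2
```

>>> {"name": "carry_out", "arguments": {"commands": "0 0 0 5; 0 0 0 5; 0 0 0 5; 0 0 0 5; 0 0 0 6; 0 0 0.03 0; 0 0 0.03 0; 0 0 0.03 0; 0 0 0 0; 0 0 0 0"}}

```text
clock: 12.7
tcp_pos: [439.2, -294.3, 141.9]
orientation: [3.087, 0.578, 0.0]
wrist_force: [0.7, 0.1, 0.5]
width: 85.4
```

```bash
python3 st.py 439.5 -294 18;  python3 - <<'E'
from h import *
out=[]
for n,(x0,y0) in(("top",(345,170)),("side",(290,190))):
    im=viewer.get_image(n)[:,:,::-1]; cv2.imwrite(f"pics/{n}1.png",im)
    out.append(cv2.resize(im[y0:y0+160,x0:x0+130],None,fx=3,fy=3,interpolation=cv2.INTER_CUBIC))
cv2.imwrite("pics/c8.png",np.hstack(out))
E
```

```text
12.7 [ 439.222 -294.308  141.925] q [-0.374  0.19   1.013  1.894 -0.176  1.151 -0.497] F [0.748 0.054 0.528] [-0.035 -0.083 -0.002] w 85.43324149820981
yaw of tool y -68.7936737393207 z [ 0.    -0.001 -1.   ]
shift tool mm [  0.363  -0.258 123.925]
```

View pics/c8.png

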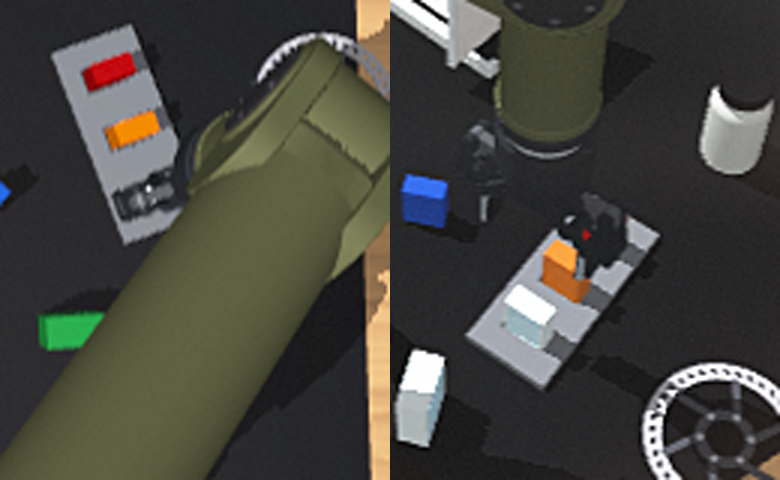

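View pics/top1.png

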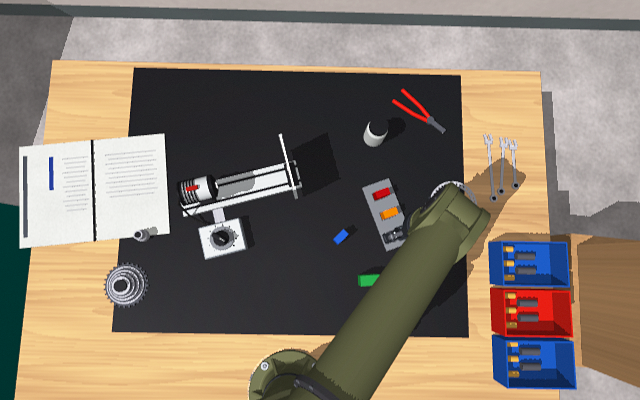

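Run:
```python
from h import *
np.set_printoptions(precision=1,suppress=True)
s=cv2.imread("pics/side0.png")
x0,y0=315,270
f=12;a=cv2.resize(s[y0:y0+45,x0:x0+50],None,fx=f,fy=f,interpolation=cv2.INTER_CUBIC)
for c,col in(((439.5,-294),(0,0,255)),):
  th=np.radians(21.3);u=np.array([np.cos(th),np.sin(th)]);v=np.array([-u[1],u[0]])
  P=np.array([proj("side",[*(np.array(c)+i*10*u+j*20*v),54]) for i,j in((-1,-1),(1,-1),(1,1),(-1,1))])
  cv2.polylines(a,[((P-[x0,y0]+.5)*f).astype(int)],True,col,1)
cv2.imwrite("pics/c9.png",a)
t=cv2.cvtColor(cv2.imread("pics/side1.png"),cv2.COLOR_BGR2HSV)
print(proj("top",(439.5,-294,54)))
```

```text
[397.9 232.4]
```

View pics/c9.png

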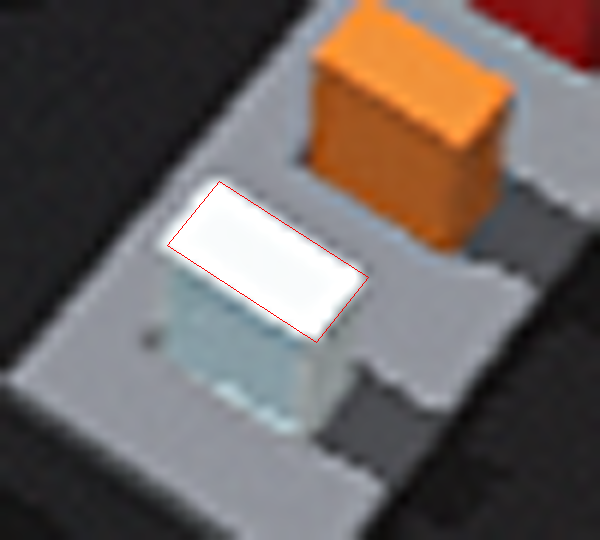

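>>> {"name": "carry_out", "arguments": {"commands": "0 0 0.02 0; 0 0 0.02 0; 0 0 0.02 0; 0 0 0.02 0; 0 0 0.02 0; 0 0 0.012 0; 0 0 0.01 0; 0 0 0.005 0; 0 0 0 0; 0 0 0 0"}}

```text
clock: 14.05
tcp_pos: [439.5, -294.2, 14.8]
orientation: [3.087, 0.578, 0.002]
wrist_force: [-0.9, 1.3, -0.7]
width: 85.3
```

>>> {"name": "carry_out", "arguments": {"commands": "0 0 0 0; 0 0 0 0; 0 0 0 0; 0 0 0 0; 0 0 0 0; 0 0 0 0; 0 0 0 0; 0 0 0 0; 0 0 0 0; 0 0 0 0", "gripper": 0, "squeeze": 25}}

```text
clock: 15.3
tcp_pos: [439.3, -294.0, 14.5]
orientation: [3.088, 0.579, 0.001]
wrist_force: [-0.4, -0.0, 4.3]
width: 39.6
```

```bash
python3 st.py 439.5 -294 18;  python3 - <<'E'
from h import *
im=viewer.get_image("side")[:,:,::-1]
cv2.imwrite("pics/c10.png",cv2.resize(im[220:330,290:400],None,fx=5,fy=5,interpolation=cv2.INTER_CUBIC))
E
```

```text
15.3 [ 439.306 -294.019   14.52 ] q [-0.235  0.401  0.901  1.998 -0.394  0.924 -0.33 ] F [-0.389 -0.009  4.262] [ 0.198 -0.014  0.024] w 39.57006247433099
yaw of tool y -68.77593300514211 z [ 0.  0. -1.]
shift tool mm [ 0.189  0.053 -3.479]
```

View pics/c10.png

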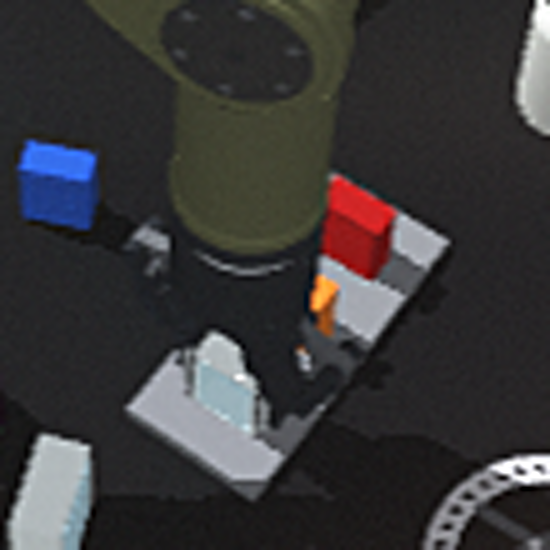

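>>> {"name": "carry_out", "arguments": {"commands": "0 0 -0.005 0; 0 0 -0.01 0; 0 0 -0.02 0; 0 0 -0.03 0; 0 0 -0.03 0; 0 0 -0.03 0; 0 0 -0.03 0; 0 0 -0.03 0; 0 0 -0.03 0; 0 0 -0.015 0"}}

```text
clock: 16.6
tcp_pos: [439.3, -294.7, 246.7]
orientation: [3.087, 0.577, 0.005]
wrist_force: [0.0, 0.1, -0.7]
width: 39.9
```

```bash
python3 st.py 575 108 245;  python3 - <<'E'
from h import *
im=viewer.get_image("side")[:,:,::-1]
cv2.imwrite("pics/c11.png",cv2.resize(im[100:330,240:440],None,fx=2.5,fy=2.5,interpolation=cv2.INTER_CUBIC))
E
```

```text
16.6 [ 439.338 -294.736  246.675] q [-0.456  0.058  1.047  1.759 -0.053  1.351 -0.599] F [ 0.024  0.1   -0.725] [ 0.011 -0.005 -0.005] w 39.922639749351625
yaw of tool y -68.816953835957 z [ 0.003 -0.    -1.   ]
shift tool mm [ 272.018 -326.505    2.034]
```

View pics/c11.png

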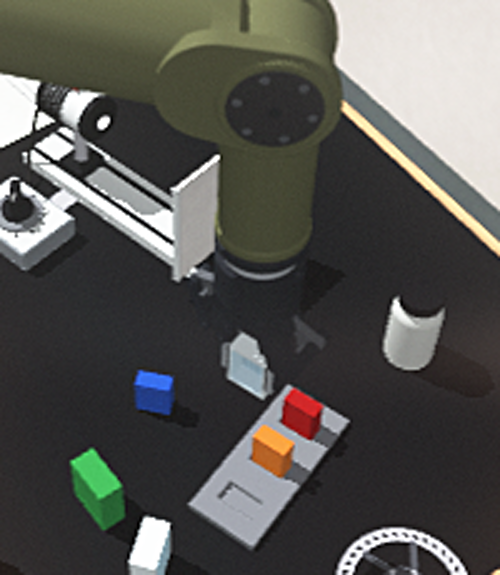

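The lens is out of its pocket and in the gripper (near (360,245) in the side image). The red and amber lenses have not moved.

>>> {"name": "carry_out", "arguments": {"commands": "0.0272 -0.0326 0 0; 0.0272 -0.0326 0 0; 0.0272 -0.0326 0 0; 0.0272 -0.0326 0 0; 0.0272 -0.0326 0 0; 0.0272 -0.0326 0 0; 0.0272 -0.0326 0 0; 0.0272 -0.0326 0 0; 0.0272 -0.0326 0 0; 0.0272 -0.0326 0 0"}}

```text
clock: 17.9
tcp_pos: [574.5, 109.5, 243.4]
orientation: [3.088, 0.578, -0.002]
wrist_force: [0.7, -0.4, -0.6]
width: 39.6
```

>>> {"name": "carry_out", "arguments": {"commands": "0 0 0 -8.4; 0 0 0 -8.4; 0 0 0 -8.4; 0 0 0 -8.4; 0 0 0 -8.4; 0 0 0 -8.4; 0 0 0 -8.4; 0 0 0 -8.4; 0 0 0 -8.4; 0 0 0 -8.7"}}

```text
clock: 19.15
tcp_pos: [574.0, 108.1, 243.3]
orientation: [-1.895, -2.505, 0.003]
wrist_force: [1.2, 0.4, -1.1]
width: 39.8
```

```bash
python3 st.py 574.9 108 115.5;  python3 - <<'E'
from h import *
for n in("top","side"):
    im=viewer.get_image(n)[:,:,::-1]; cv2.imwrite(f"pics/{n}2.png",im)
E
```

```text
19.15 [574.047 108.088 243.291] q [-0.709  0.188  0.548  1.621 -0.099  1.363  0.127] F [ 1.195  0.438 -1.131] [-0.003 -0.047 -0.009] w 39.81861445690615
yaw of tool y 15.788910608914026 z [-0.002 -0.001 -1.   ]
shift tool mm [ -0.275   1.033 127.79 ]
```

View pics/side2.png

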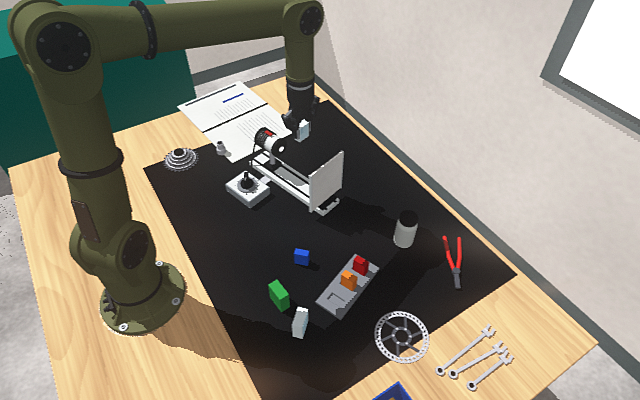

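View pics/top2.png

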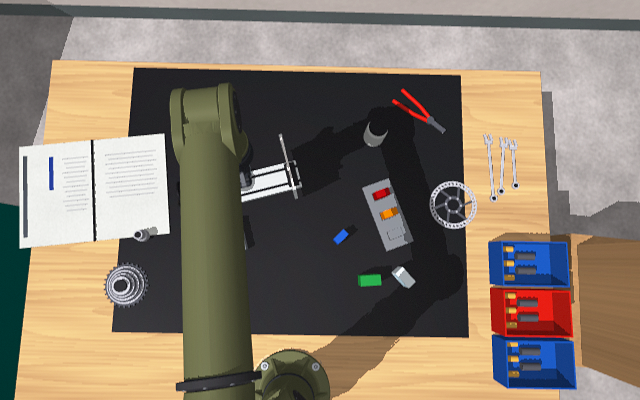

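>>> {"name": "carry_out", "arguments": {"commands": "0 0.001 0.015 0; 0 0 0.015 0; 0 0 0.015 0; 0 0 0.015 0; 0 0 0.015 0; 0 0 0.015 0; 0 0 0.015 0; 0 0 0.015 0; 0 0 0.008 0; 0 0 0 0"}}

```text
clock: 20.5
tcp_pos: [575.2, 108.6, 115.7]
orientation: [-1.901, -2.501, 0.001]
wrist_force: [0.4, 1.5, 0.3]
width: 39.7
```

```bash
python3 st.py 574.9 108 115.5;  python3 - <<'E'
from h import *
np.set_printoptions(precision=1,suppress=True)
im=viewer.get_image("side")[:,:,::-1]
th=np.radians(15.5);u=np.array([np.cos(th),np.sin(th),0]);v=np.array([-u[1],u[0],0]);z=np.array([0,0,1.])
c=np.array([574.9,108,130]);x0,y0=220,100;f=6
a=cv2.resize(im[y0:y0+100,x0:x0+130],None,fx=f,fy=f,interpolation=cv2.INTER_CUBIC)
b=a.copy()
for i in(-10,10):
  P=np.array([proj("side",c+p*20*u+q*25*z+i*v) for p,q in((-1,-1),(1,-1),(1,1),(-1,1))])
  cv2.polylines(b,[((P-[x0,y0]+.5)*f).astype(int)],True,(0,0,255),1)
cv2.imwrite("pics/c12.png",a);cv2.imwrite("pics/c13.png",b)
E
```

```text
20.5 [575.22  108.555 115.66 ] q [-0.684  0.292  0.531  1.773 -0.162  1.121  0.17 ] F [0.417 1.478 0.291] [ 0.044  0.044 -0.007] w 39.692444492879495
yaw of tool y 15.518780878823307 z [-0.001 -0.    -1.   ]
shift tool mm [-0.45  -0.456  0.161]
```

View pics/c12.png

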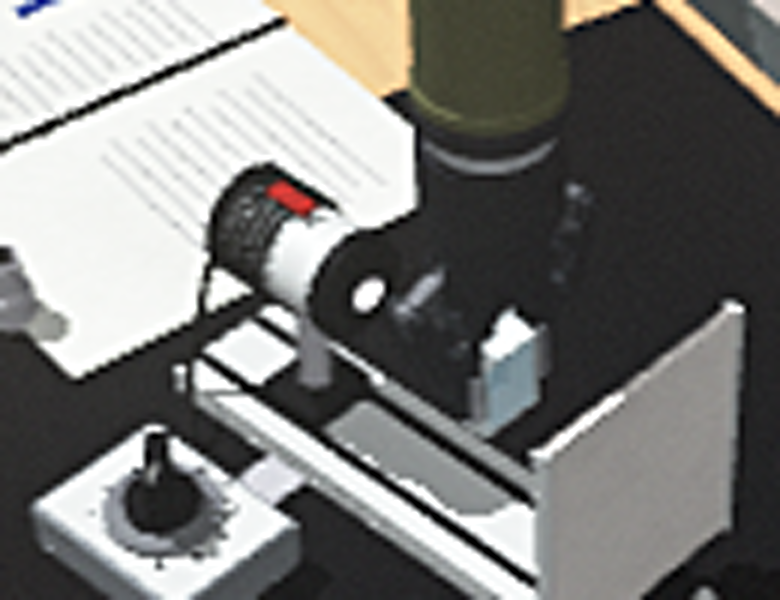

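View pics/c13.png

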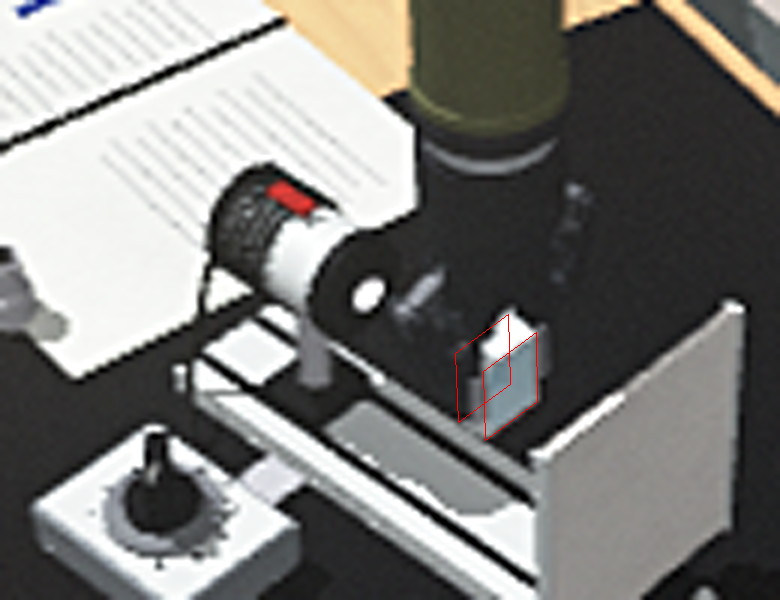

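Run:
```python
from h import *
im=cv2.imread("pics/top1.png"); x0,y0=195,210;f=9
a=cv2.resize(im[y0:y0+55,x0:x0+60],None,fx=f,fy=f,interpolation=cv2.INTER_CUBIC)
b=np.clip(a.astype(float)*2,0,255).astype(np.uint8)
u=np.array([-.68,-.733]);v=np.array([-u[1],u[0]])
P=np.array([proj("top",[*(np.array([414.5,199])+i*21*u+j*7*v),78]) for i,j in((-1,-1),(1,-1),(1,1),(-1,1))])
cv2.polylines(a,[((P-[x0,y0]+.5)*f).astype(int)],True,(0,255,255),1)
b=cv2.resize(b,(400,367));a=cv2.resize(a,(400,367))
cv2.imwrite("pics/c14.png",np.hstack([a,b]))
```

```text
(no output)
```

View pics/c14.png

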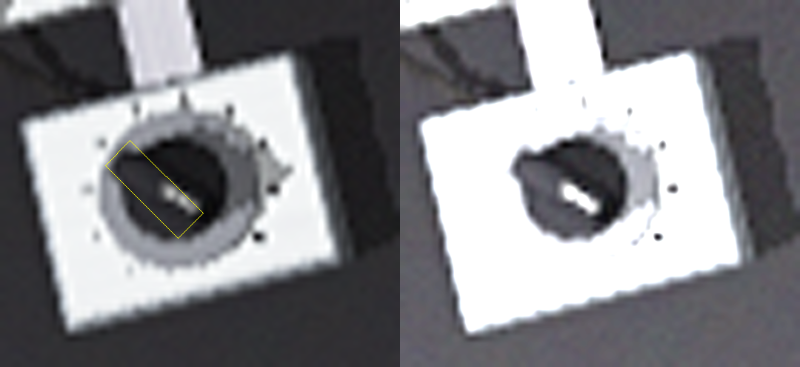

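>>> {"name": "carry_out", "arguments": {"commands": "0 0 0 0; 0 0 0 0; 0 0 0 0; 0 0 0 0; 0 0 0 0; 0 0 0 0; 0 0 0 0; 0 0 0 0; 0 0 0 0; 0 0 0 0"}}

```text
clock: 21.8
tcp_pos: [575.6, 108.7, 116.3]
orientation: [1.901, 2.501, 0.0]
wrist_force: [0.1, -0.3, -0.5]
width: 39.8
```

```bash
python3 st.py 574.9 108 115.5; python3 -c "
from rig import job; print(job.job_done())"
```

```text
21.8 [575.581 108.685 116.332] q [-0.685  0.291  0.531  1.772 -0.162  1.121  0.17 ] F [ 0.096 -0.323 -0.464] [0.02  0.017 0.053] w 39.800880280113375
yaw of tool y 15.523894074896921 z [ 0.  0. -1.]
shift tool mm [-0.477 -0.839  0.832]
the job is handed in; nothing more can be done
None
```

I turned the dimmer to its clockwise stop, took the clear lens from the tray by its frosted sides, and handed the job in at about 21.8 s with the lens held still in the beam. `job_done()` gave no verdict.

- **Dimmer:** the knob turned about 113° in one grip, until 5.4 N m of resistance showed the stop. In the later top picture, the white mark points about 10° past the dial's last printed dot. I took the stop from the torque, because I did not measure the lamp's brightness. The knob was about 2 mm off my image estimate, so I re-centred the grip on it.
- **Which lens:** I took the smaller colourless block in the tray and left the larger clear block and the blue and green ones. The gripper held it at 39.6–39.9 mm, which matches its 40 mm width.
- **Final position:** going by the tool position, the lens centre is within about 1 mm of my estimated beam midpoint (575, 108, 130 mm). The knob's true position puts that midpoint about 1 mm away, which is still well inside the limits. The jaws are square to the beam (15.5°), and the wrist force was under 1 N. The lens outline matched the one I expected in the side image.
- **Other objects:** the red and amber lenses, rotor and grease pot looked unmoved in the last full pictures. I did not measure their positions.

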